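Set the running clearance of a seal-stone slide

ROBOT

A 6-joint arm with a two-finger parallel gripper is mounted at the origin on a cart in front of the work surface, level with it; the furniture and walls round the work are solid. World frame = base frame: x ahead of the robot, y to its left, z up, the work surface at z = 0. Lengths are in m, angles in rad, forces in N, time in s.
With the tool pointing down it reaches from about 0.275 to 0.875 m from the base axis. Payload 12.5 kg.
Tool frame: the origin (TCP) lies midway between the tips of the shut fingers; the grasp point (between the pads) lies 19 mm behind it; z points along the fingers, y is the line along which they close (so a half turn about z gives the same grasp; the last joint's range is limited). The gripper opens to 85 mm and grips with 20 to 120 N. Pads are 22 mm wide; open, the fingers measure 114 mm over their backs; the gripper's body (76 mm by 85 mm) begins 54 mm behind the grasp point. The pads swing forward as they close: fully open they stand 13 mm farther back than shut.
Start: joints at [1.258, 0.351, 1.652, -0, 1.139, -0.085], TCP at [0.124, 0.536, 0.231] pointing down, gripper open.
Joint ranges: [-2.75, 2.75], [-0.79, 2.1], [0.01, 2.65], [-1.57, 4.71], [0.07, 3.14], [-2.87, 2.87]. Speed limits (rad/s): [2.22, 2.22, 2.79, 3.14, 3.14, 3.14].

INTERFACE

Orientations are given as a unit quaternion [w, x, y, z].
In Python, from bench import monitor, optics, ctrl gives the robot as it stands. The module is installed in compiled form; this text tells all that it offers.
- The arm moves only by the shell command python3 -m crank 'ROWS' [FORCE]. ROWS is JSON, a list of rows, each a list of 7 numbers: the turn, a rotation vector about the tool's x, y, z in degrees, then the shift along the tool's x, y, z in m, then the opening, from 0 (shut) to 1 (fully open). A call has 1 to 12 rows; each row is the pose to reach, as a shift and turn from the pose commanded when the call began, along the tool's axes at that moment; what a row does not reach only later rows make up. A row lasts 1/12 s, in which the tool goes at most 41.7 mm and 7.16 degrees, less where a joint would pass 70% of its speed; a pose out of reach is approached as far as the arm can. A call with a gripper value outside its range is refused whole. The fingers move at their own pace and stop on an object; FORCE is the grip in N (left out, the last holds). Time passes only in rows, so rows that repeat a pose let the fingers close. It gives the time, the measured TCP pose, the force, the opening and the grip force at its end, in the units of the state.
- monitor.observe(): the state, without advancing time (a new reading comes with each control period).
- optics.snapshot(name): name is "scene" or "top" or "wrist"; returns the picture (384x512x3 uint8, red, green, blue); there is no depth.
- optics.camera_info(name): a dict with "intrinsics" (3x3 intrinsics, pixels), "R" (3x3) and "t" (3): a world point X has camera coordinates R X + t; the wrist camera has in their place "mount" (4x4, takes a point from camera to tool coordinates, whose origin is the TCP and whose axes are the flange's). Camera axes: x right, y down, z forward; pixel columns grow to the right and rows downward; lengths in m; the calibration is good to about 2 mm. The wrist camera is an equidistant fisheye: a pixel r from the principal point sees the ray r / f radians off the axis. A picture is of the moment at which its call begins: read the wrist's pose just before it. camera_info takes no time and is no camera call.
- ctrl.hand_in(): hands the job in; it is judged then, once.
The state is a dict: "t": time; "q": joint angles; "qd": joint speeds; "tau": joint torques, N m; "tcp_pos": TCP position; "ee_rot": TCP orientation; "ft_force": force on the tool from outside, world axes, zero at the start; "ft_torque": the same for the moment, N m; "finger_gap": finger opening in m; "grip_force": force on a finger pad.
Only numpy, scipy, OpenCV 4.12 (cv2) and the standard library are available. Lean on these libraries where they do the work, as an engineer would, in place of code of your own. Each camera call takes 0.05 s, during which the arm holds its last target. There are 200 camera calls.

TASK

Set the running clearance of the small steel slide jig that holds the seal stone: turn the brass screw with the flat upright paddle head, on top of the jig's bridge, clockwise until it bottoms, then back it off one eighth of a turn (45 degrees) and let go. Do not turn the round lock knob on the same jig.

Things in the scene. Friction and masses are not known exactly. Their poses are not given: they have to be found in the camera images.
- jig: Steel slide jig, fixed to the bench: bed 90 mm (its x) by 220 mm (its y) by 14 mm high; an aluminium tongue along y carries a small upright seal stone at the +y end. A bridge (90 by 72 mm, top 51 mm above the bench), 60 mm to the -y side of the centre, carries the adjusting screw over a dial 68 mm across. Origin: centre of the bed's underside, on the bench; z up.
- adjuster_grip (a point): Middle of the brass adjusting screw's head, on its upright axis, 80 mm above the bench. The head is a flat upright paddle 48 mm long (point's x), 12 mm thick (point's y; flat sides to pinch) and 34 mm high, its underside 59.5 mm up, over a neck 11 mm across; a slim pointer on the dial sticks out 6 mm past its -x end. The point turns with the screw. The rest of the jig is below 54 mm.
- adjuster (a joint): Angle of the screw in rad, backed off from the bottom: 0 = bottomed, a hard stop, pointer toward the jig's -x at the dial's long tick, paddle along the jig's x; grows counter-clockwise seen from above. Short ticks at 0.785 (one eighth turn) and 1.571. Starts at 1.05 to 1.4, so one grasp does the job. Friction of about 0.06 N m holds it where left; its rise is negligible.
- lock_knob (a joint): Angle in rad of the round knurled brass lock knob (32 mm across, top 51 mm above the bench) on the tongue, 110 mm to the jig's +y side of the adjusting screw; 0 at the start. To be left alone.

How it is judged:
By the outcome, as a careful person would: the job done as asked, in the order asked, and still so for the second after the job is handed in, with the robot touching nothing.
It also fails if it takes over 35 s, if anything falls off the work surface, if the arm or the gripper's body presses on something with over 40 N, if the wrist force passes 120 N, or if a joint passes its speed limit or range.

## Working session

There is one attempt and no reset: what is moved stays moved. The work goes in short steps, Python scripts to look and compute and a shell command to move; the robot and the scene stay as the last step left them, time stands still between calls to the robot, and variables do not carry over. Pictures are saved under pics/ and viewed, at most 10 in all, crops included, and the job is handed in when it is done.

```bash
mkdir -p pics; python3 - <<'E'
from bench import monitor, optics
import cv2,json,numpy as np
s=monitor.observe(); print({k:np.round(v,4).tolist() for k,v in s.items()})
for n in("top","scene","wrist"):
    im=optics.snapshot(n); cv2.imwrite(f"pics/{n}0.png",im[:,:,::-1])
    print(n,{k:np.round(v,4).tolist() for k,v in optics.camera_info(n).items() if k in("intrinsics","R","t","mount")})
a=[cv2.imread(f"pics/{n}0.png") for n in("top","scene")]
cv2.imwrite("pics/c0.png",cv2.resize(np.hstack(a),(800,300)))
E
```

```text
{'t': 0.0, 'q': [1.2584, 0.3512, 1.6525, -0.0, 1.1391, -0.0846], 'qd': [0.0002, -0.0013, -0.0016, -0.0007, 0.0013, 0.0017], 'tau': [0.0005, -50.61, -29.1411, -0.0001, 0.0045, 0.0], 'tcp_pos': [0.1241, 0.5355, 0.2307], 'ee_rot': [-0.0001, 0.1136, 0.9935, -0.0006], 'ft_force': [0.1631, 0.1441, 0.2144], 'ft_torque': [0.0093, -0.0065, -0.0296], 'grip_force': 0.0, 'finger_gap': 0.0853}
top {'intrinsics': [[429.1175, 0.0, 250.7047], [0.0, 429.1175, 192.3213], [0.0, 0.0, 1.0]], 'R': [[0.0033, -0.9999, -0.0124], [-0.9972, -0.0023, -0.0749], [0.0749, 0.0126, -0.9971]], 't': [-0.1725, 0.5573, 0.8856]}
scene {'intrinsics': [[374.0695, 0.0, 258.5785], [0.0, 374.0695, 193.9955], [0.0, 0.0, 1.0]], 'R': [[-0.7874, -0.6163, 0.014], [-0.3931, 0.4844, -0.7815], [0.4749, -0.6209, -0.6237]], 't': [0.3381, 0.3682, 0.5197]}
wrist {'intrinsics': [[297.3186, 0.0, 251.9003], [0.0, 297.3186, 194.3987], [0.0, 0.0, 1.0]], 'mount': [[0.0008, -0.9583, -0.2859, 0.0723], [1.0, 0.0007, 0.0005, -0.001], [-0.0003, -0.2859, 0.9583, -0.1414], [0.0, 0.0, 0.0, 1.0]]}
```

View pics/top0.png

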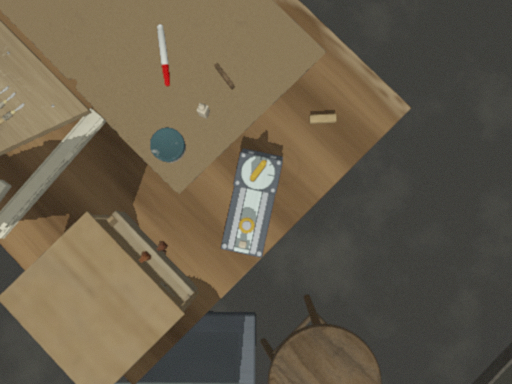

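View pics/scene0.png

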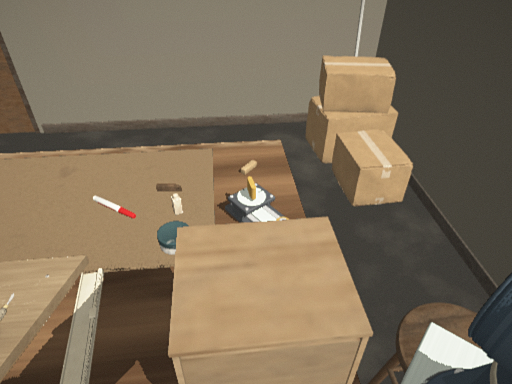

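The top view shows the jig at about (251,203), with the dial and paddle at (258,171), the lock knob at (247,225) and a box with a drawer at (90,300). In the scene view the paddle is at (251,188), partly behind the box. Next I'll measure the jig and the box height.

```bash
cat > h.py <<'E'
from bench import monitor, optics
import cv2,numpy as np
from scipy.spatial.transform import Rotation as Ro
def ray(n,p):
    c=optics.camera_info(n);R=np.array(c["R"]);t=np.array(c["t"])
    d=R.T@np.linalg.inv(c["intrinsics"])@[p[0],p[1],1];return -R.T@t,d/np.linalg.norm(d)
def plane(n,p,z):
    o,d=ray(n,p);return o+d*(z-o[2])/d[2]
def tri(p,q):
    A=np.zeros((3,3));b=np.zeros(3)
    for o,d in(ray("top",p),ray("scene",q)):
        M=np.eye(3)-np.outer(d,d);A+=M;b+=M@o
    return np.linalg.solve(A,b)
E
python3 - <<'E'
from h import *
np.set_printoptions(precision=4,suppress=True)
print("cams",ray("top",(0,0))[0],ray("scene",(0,0))[0])
for p,q in [((88,213),(330,220)),((2,297),(368,333)),((183,305),(178,222))]: print("box",tri(p,q))
im=cv2.imread("pics/top0.png");h=cv2.cvtColor(im,cv2.COLOR_BGR2HSV)
m=cv2.inRange(h,(15,130,110),(35,255,255))[145:265,215:290]
n,l,st,c=cv2.connectedComponentsWithStats(m)
for i in range(1,n):
    if st[i,4]>15:
        p=c[i]+[215,145];pts=np.argwhere(l==i)[:,::-1]+[215,145]
        W=np.array([plane("top",x,.0765) for x in pts])[:,:2]
        w,v=np.linalg.eigh(np.cov(W.T)); print(st[i,4],p,plane("top",p,.0765),plane("top",p,.051),np.degrees(np.arctan2(v[1,1],v[0,1])),np.sqrt(w*12))
cv2.imwrite("pics/z.png",cv2.resize(im[140:265,210:300],None,fx=4.7,fy=4.7,interpolation=2))
s=cv2.imread("pics/scene0.png"); ms=cv2.inRange(cv2.cvtColor(s,cv2.COLOR_BGR2HSV),(15,130,110),(35,255,255))[165:215,225:285]
n,l,st,c=cv2.connectedComponentsWithStats(ms);print(st[1:],c[1:]+[225,165])
E
```

```text
cams [ 0.49   -0.1823  0.9227] [0.1641 0.3526 0.6071]
box [0.4083 0.0337 0.2881]
box [0.2906 0.1654 0.2991]
box [0.4295 0.0209 0.2346]
116 [257.7672 170.0948] [ 0.5978 -0.1855  0.0765] [ 0.6011 -0.1856  0.051 ] 144.88921030975695 [0.0103 0.0439]
88 [245.875  224.7955] [ 0.4895 -0.1623  0.0765] [ 0.4895 -0.1617  0.051 ] 90.75761424747283 [0.0302 0.031 ]
[[ 22  11   9  23 134]
 [ 58  48   1   1   1]] [[251.0821 186.1343]
 [283.     213.    ]]
```

View pics/z.png

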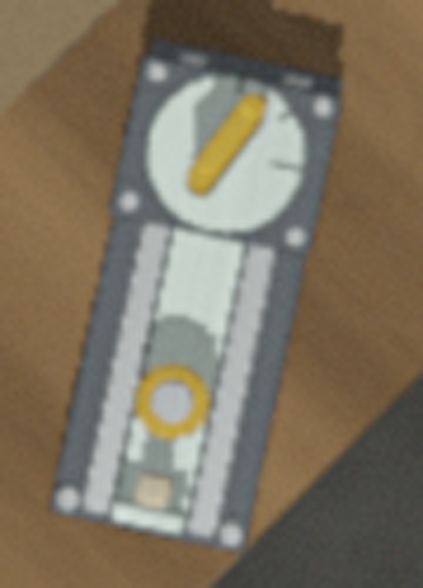

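The crop shows the paddle running from (195,185) to (260,100), the long tick at (285,163) and the 45° tick at (285,112). The jig's +y heading is about 167.6° and the paddle's is about 145°, so the screw sits near 1.17 rad. Next I need the obstacle heights.

```bash
python3 - <<'E'
from h import *
np.set_printoptions(precision=3,suppress=True)
for k,p,q in [("boxC",(183,305),(330,220)),("boxA",(88,213),(178,222)),("boxB",(2,297),(172,350)),("bar",(100,118),(95,272)),("board",(87,105),(85,258)),("paddle",(257.8,170.1),(251.1,186.1)),("bowl",(167,144),(173,235))]: print(k,tri(p,q))
im=cv2.imread("pics/top0.png")
# bridge corner screws (bed heading), from the crop
o=np.array([210,140])
f=lambda x,y:plane("top",o+np.array([x,y])/4.7,.051)[:2]
a,b,c,d=f(157,72),f(323,106),f(129,201),f(296,236)
print("bridge centre",(a+b+c+d)/4,"x-axis deg",[np.degrees(np.arctan2(*(u-v)[::-1])) for u,v in((a,b),(c,d))],"y-axis",[np.degrees(np.arctan2(*(u-v)[::-1])) for u,v in((c,a),(d,b))])
g=lambda x,y:plane("top",o+np.array([x,y])/4.7,.014)[:2]
e,h=g(67,499),g(231,534);print("bed",np.degrees(np.arctan2(*(e-h)[::-1])))
E
```

```text
boxC [ 0.349 -0.065  0.202]
boxA [0.51  0.096 0.219]
boxB [0.37  0.237 0.209]
bar [0.723 0.161 0.004]
board [0.736 0.169 0.046]
paddle [ 0.598 -0.185  0.079]
bowl [0.659 0.006 0.03 ]
bridge centre [ 0.596 -0.186] x-axis deg [np.float64(78.40251440977131), np.float64(78.24329139038099)] y-axis [np.float64(168.11218932503817), np.float64(168.28082427745724)]
bed 78.27139103089645
```

View pics/wrist0.png

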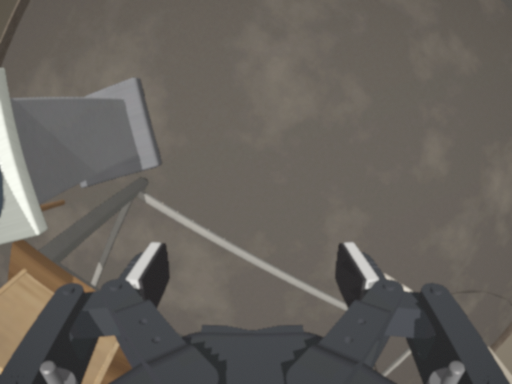

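The box top is about 0.21 m high. I'll raise the tool, then carry it across above the box.

```bash
python3 -m crank '[[0,0,0,0,0,-0.041,1],[0,0,0,0,0,-0.082,1],[0,0,0,0,0,-0.123,1],[0,0,0,-0.029,-0.027,-0.13,1],[0,0,0,-0.058,-0.055,-0.13,1],[0,0,0,-0.087,-0.082,-0.13,1],[0,0,0,-0.116,-0.11,-0.13,1],[0,0,0,-0.145,-0.137,-0.13,1],[0,0,0,-0.174,-0.165,-0.13,1],[0,0,0,-0.203,-0.192,-0.13,1],[0,0,0,-0.232,-0.22,-0.13,1],[0,0,0,-0.261,-0.248,-0.13,1]]' 20
python3 -m crank '[[0,0,0,-0.029,-0.027,0,1],[0,0,0,-0.058,-0.055,0,1],[0,0,0,-0.087,-0.082,0,1],[0,0,0,-0.116,-0.11,0,1],[0,0,3,-0.145,-0.137,0,1],[0,0,6,-0.174,-0.165,0,1],[0,0,10,-0.203,-0.192,0,1],[0,0,14,-0.232,-0.22,0,1],[0,0,18,-0.261,-0.248,0,1],[0,0,20,-0.29,-0.275,0,1],[0,0,22,-0.319,-0.303,0,1],[0,0,22,-0.345,-0.327,0,1]]'
cat >> h.py <<'E'
def wcast(p,z,s):
    c=optics.camera_info("wrist");K=np.array(c["intrinsics"]);M=np.array(c["mount"])
    d=(np.array(p)-K[:2,2])/K[0,0];r=np.hypot(*d);v=np.r_[d/r*np.sin(r),np.cos(r)]
    w,x,y,zz=s["ee_rot"];R=Ro.from_quat([x,y,zz,w]).as_matrix()
    o=R@M[:3,3]+s["tcp_pos"];v=R@M[:3,:3]@v;return o+v*(z-o[2])/v[2]
E
python3 - <<'E'
from h import *
s=monitor.observe();print(s["t"],s["tcp_pos"],s["ee_rot"],s["q"],s["ft_force"])
cv2.imwrite("pics/w1.png",optics.snapshot("wrist")[:,:,::-1])
E
```

```text
t: 1.15
tcp_pos: [0.3228, 0.2334, 0.3613]
ee_rot: [0.0, 0.113, 0.994, 0.0]
ft_force: [1.4, -0.1, -0.7]
finger_gap: 0.0858
grip_force: 0.0
t: 2.15
tcp_pos: [0.5854, -0.1636, 0.3608]
ee_rot: [-0.0, 0.303, 0.953, -0.0]
ft_force: [0.6, 0.3, 0.8]
finger_gap: 0.0851
grip_force: 0.0
2.15 [ 0.58538534 -0.16355496  0.36076874] [-2.90863609e-04  3.02506620e-01  9.53147237e-01 -6.38330294e-05] [-3.48962894e-01  3.68042909e-01  1.31085791e+00 -1.52654039e-04
  1.46326775e+00 -1.30509997e+00] [0.62503227 0.3440722  0.81767949]
```

View pics/w1.png

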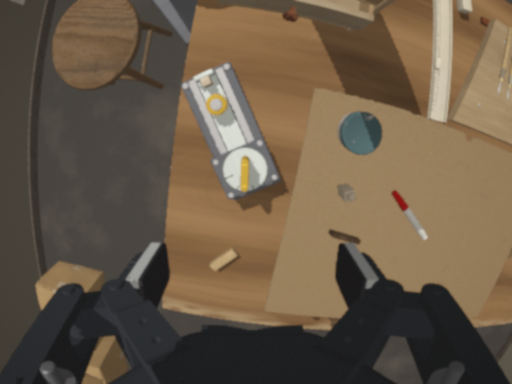

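The wrist view shows the jig with the paddle at (245,173), near vertical in the picture and so along tool x, and the knob at (216,104). The way down is clear. I'll refine the position from this picture.

```bash
python3 - <<'E'
from h import *
np.set_printoptions(precision=4,suppress=True)
s=monitor.observe();print(s["tcp_pos"])
im=optics.snapshot("wrist")[:,:,::-1].copy();h=cv2.cvtColor(im,cv2.COLOR_BGR2HSV)
m=cv2.inRange(h,(15,130,110),(35,255,255))[80:210,190:280]
n,l,st,c=cv2.connectedComponentsWithStats(m)
for i in range(1,n):
    if st[i,4]>15:
        pts=np.argwhere(l==i)[:,::-1]+[190,80]
        for z in(.097,.08,.06,.051):
            W=np.array([wcast(x,z,s) for x in pts])[:,:2]
            w,v=np.linalg.eigh(np.cov(W.T));print(st[i],c[i]+[190,80],z,W.mean(0),np.degrees(np.arctan2(v[1,1],v[0,1])),np.sqrt(w*12))
w,x,y,zz=s["ee_rot"];R=Ro.from_quat([x,y,zz,w]).as_matrix();print(np.degrees(np.arctan2(R[1,0],R[0,0])))
print("delta in tool",R.T@(np.array([.5965,-.1857,.064])-s["tcp_pos"]))
E
```

```text
[ 0.5873 -0.1677  0.3595]
[ 18  12  20  20 155] [218.3871 102.0903] 0.097 [ 0.4948 -0.1586] 147.8301138406739 [0.0273 0.0283]
[ 18  12  20  20 155] [218.3871 102.0903] 0.08 [ 0.4934 -0.1599] 147.83011384067362 [0.0284 0.0295]
[ 18  12  20  20 155] [218.3871 102.0903] 0.06 [ 0.4917 -0.1615] 147.8301138406741 [0.0298 0.0309]
[ 18  12  20  20 155] [218.3871 102.0903] 0.051 [ 0.491  -0.1622] 147.83011384067416 [0.0304 0.0315]
[  0  54  17  13 111] [197.2523 139.982 ] 0.097 [ 0.5194 -0.2128] 59.46888391693703 [0.0133 0.0214]
[  0  54  17  13 111] [197.2523 139.982 ] 0.08 [ 0.519  -0.2164] 59.46888391693692 [0.0138 0.0223]
[  0  54  17  13 111] [197.2523 139.982 ] 0.06 [ 0.5186 -0.2207] 59.468883916936996 [0.0145 0.0233]
[  0  54  17  13 111] [197.2523 139.982 ] 0.051 [ 0.5184 -0.2226] 59.46888391693697 [0.0148 0.0238]
[ 53  75   7  34 209] [246.177  171.8325] 0.097 [ 0.5952 -0.1841] 142.815897305353 [0.0088 0.046 ]
[ 53  75   7  34 209] [246.177  171.8325] 0.08 [ 0.598  -0.1865] 142.81589730535296 [0.0091 0.048 ]
[ 53  75   7  34 209] [246.177  171.8325] 0.06 [ 0.6013 -0.1893] 142.815897305353 [0.0096 0.0502]
[ 53  75   7  34 209] [246.177  171.8325] 0.051 [ 0.6028 -0.1906] 142.815897305353 [0.0098 0.0513]
144.7425719392039
delta in tool [-0.0179 -0.009   0.2956]
```

```bash
python3 -m crank '[[0,0,0,-0.009,-0.005,0.03,1],[0,0,1,-0.018,-0.009,0.06,1],[0,0,1,-0.018,-0.009,0.09,0.8],[0,0,1,-0.018,-0.009,0.12,0.7],[0,0,1,-0.018,-0.009,0.15,0.6],[0,0,1,-0.018,-0.009,0.18,0.6],[0,0,1,-0.018,-0.009,0.205,0.6],[0,0,1,-0.018,-0.009,0.22,0.6],[0,0,1,-0.018,-0.009,0.23,0.6],[0,0,1,-0.018,-0.009,0.235,0.6],[0,0,1,-0.018,-0.009,0.235,0.6],[0,0,1,-0.018,-0.009,0.235,0.6]]'
python3 - <<'E'
from h import *
np.set_printoptions(precision=4,suppress=True)
s=monitor.observe();print(s["tcp_pos"])
w,x,y,zz=s["ee_rot"];R=Ro.from_quat([x,y,zz,w]).as_matrix();print(np.degrees(np.arctan2(R[1,0],R[0,0])))
print("delta in tool",R.T@(np.array([.597,-.186,.064])-s["tcp_pos"]))
im=optics.snapshot("wrist")[:,:,::-1].copy();cv2.imwrite("pics/w2.png",im)
E
```

```text
t: 3.25
tcp_pos: [0.5946, -0.1789, 0.1272]
ee_rot: [0.001, 0.309, 0.951, -0.0]
ft_force: [-0.4, -0.4, -0.6]
finger_gap: 0.0515
grip_force: 0.0
[ 0.5946 -0.1789  0.1272]
143.95552757421598
delta in tool [-0.006  -0.0043  0.0632]
```

View pics/w2.png

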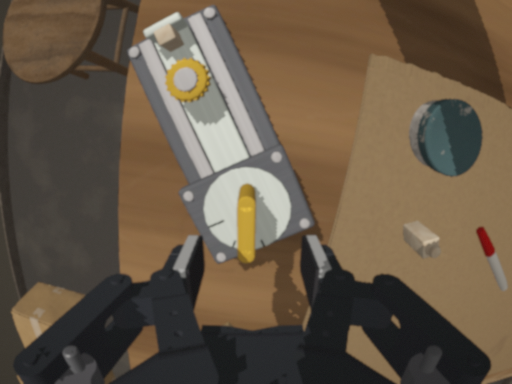

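The paddle is at (247,225) between the fingers, about 4 mm to the −y side of centre, which agrees with the numbers. I'll go down and grip.

```bash
python3 -m crank '[[0,0,0,-0.006,-0.004,0,0.6],[0,0,0,-0.006,-0.004,0.02,0.6],[0,0,0,-0.006,-0.004,0.04,0.6],[0,0,0,-0.006,-0.004,0.055,0.6],[0,0,0,-0.006,-0.004,0.063,0.6],[0,0,0,-0.006,-0.004,0.063,0.6],[0,0,0,-0.006,-0.004,0.063,0.6],[0,0,0,-0.006,-0.004,0.063,0.3],[0,0,0,-0.006,-0.004,0.063,0],[0,0,0,-0.006,-0.004,0.063,0],[0,0,0,-0.006,-0.004,0.063,0],[0,0,0,-0.006,-0.004,0.063,0]]' 40
python3 - <<'E'
from h import *
np.set_printoptions(precision=4,suppress=True)
s=monitor.observe();print(s["tcp_pos"],s["ft_force"],s["ft_torque"],s["grip_force"],s["finger_gap"])
w,x,y,zz=s["ee_rot"];R=Ro.from_quat([x,y,zz,w]).as_matrix();print(np.degrees(np.arctan2(R[1,0],R[0,0])))
E
```

```text
t: 4.3
tcp_pos: [0.5972, -0.1857, 0.0642]
ee_rot: [0.001, 0.309, 0.951, 0.0]
ft_force: [-0.7, 1.8, 6.4]
finger_gap: 0.0116
grip_force: 42.5
[ 0.5972 -0.1857  0.0642] [-0.7097  1.8382  6.4307] [0.2579 0.0759 0.0659] 42.461897134780884 0.011615511911084469
143.95514802842587
```

```bash
python3 -m crank '[[0,0,5,0,0,0,0],[0,0,10,0,0,0,0],[0,0,15,0,0,0,0],[0,0,20,0,0,0,0],[0,0,25,0,0,0,0],[0,0,30,0,0,0,0],[0,0,35,0,0,0,0],[0,0,40,0,0,0,0],[0,0,45,0,0,0,0],[0,0,50,0,0,0,0],[0,0,54,0,0,0,0],[0,0,56,0,0,0,0]]'
cat > st.py <<'E'
from h import *
np.set_printoptions(precision=4,suppress=True)
s=monitor.observe();print(s["t"],s["tcp_pos"],s["ft_force"],s["ft_torque"],s["grip_force"])
w,x,y,zz=s["ee_rot"];R=Ro.from_quat([x,y,zz,w]).as_matrix();print(np.degrees(np.arctan2(R[1,0],R[0,0])))
E
python3 st.py
python3 -m crank '[[0,0,1,0,0,0,0],[0,0,2,0,0,0,0],[0,0,3,0,0,0,0],[0,0,4,0,0,0,0],[0,0,4,0,0,0,0],[0,0,4,0,0,0,0]]'
python3 st.py
```

```text
t: 5.3
tcp_pos: [0.5962, -0.1862, 0.0642]
ee_rot: [-0.0, 0.721, 0.693, -0.001]
ft_force: [-6.6, -0.9, 10.7]
finger_gap: 0.0112
grip_force: 43.1
5.3 [ 0.5962 -0.1862  0.0642] [-6.5668 -0.8697 10.6728] [-0.2905  1.1717  0.1131] 43.08330953121185
87.73851918991207
t: 5.8
tcp_pos: [0.5962, -0.1862, 0.0642]
ee_rot: [-0.0, 0.743, 0.669, -0.001]
ft_force: [-8.2, -0.8, 10.3]
finger_gap: 0.0113
grip_force: 43.2
5.8 [ 0.5962 -0.1862  0.0642] [-8.1627 -0.8309 10.2916] [-0.3406  1.2373 -0.0356] 43.22224974632263
83.94471323496795
```

```bash
for i in 1 2 3; do python3 -m crank '[[0,0,1,0,0,0,0],[0,0,2,0,0,0,0],[0,0,2,0,0,0,0],[0,0,2,0,0,0,0]]' >/dev/null; python3 st.py; done
```

```text
6.1333 [ 0.5961 -0.1862  0.0642] [-8.0503 -1.8149 10.7154] [-0.3046  1.2562 -0.0773] 43.2494992017746
81.94635899625536
6.4667 [ 0.5961 -0.1862  0.0642] [-7.5292 -1.879  11.7186] [-0.3392  1.3353 -0.0636] 43.2772296667099
79.94945253664444
6.8 [ 0.596  -0.1862  0.0642] [-8.0568 -2.477  10.3258] [-0.3153  1.3614  0.1741] 43.272467851638794
77.98182065926824
```

```bash
for i in 1 2; do python3 -m crank '[[0,0,1,0,0,0,0],[0,0,2,0,0,0,0],[0,0,2,0,0,0,0],[0,0,2,0,0,0,0]]' >/dev/null; python3 st.py; done
```

```text
7.1333 [ 0.596  -0.1862  0.0642] [-8.597  -2.0787 10.7451] [-0.2536  1.2816  1.2818] 52.36957848072052
76.09759956867262
7.4667 [ 0.596  -0.1864  0.0643] [-7.6735 -2.4914 11.9128] [-0.444   1.4525  1.5606] 71.89373211935163
74.13602177969972
```

The screw has bottomed: torque rises from a tool yaw of about 78°, which matches the jig heading. I'll back off to a tool yaw of about 123°.

```bash
python3 -m crank '[[0,0,-5,0,0,0,0],[0,0,-10,0,0,0,0],[0,0,-15,0,0,0,0],[0,0,-20,0,0,0,0],[0,0,-25,0,0,0,0],[0,0,-30,0,0,0,0],[0,0,-35,0,0,0,0],[0,0,-40,0,0,0,0],[0,0,-44,0,0,0,0],[0,0,-47,0,0,0,0],[0,0,-49,0,0,0,0],[0,0,-49,0,0,0,0]]' >/dev/null
python3 -m crank '[[0,0,0,0,0,0,0],[0,0,0,0,0,0,0]]' >/dev/null
python3 st.py
python3 - <<'E'
from h import *
im=optics.snapshot("wrist")[:,:,::-1].copy();cv2.imwrite("pics/w3.png",cv2.resize(im[130:300,160:340],None,fx=3.3,fy=3.3,interpolation=2))
E
```

```text
8.6333 [ 0.597  -0.1861  0.0642] [-2.2993 -2.4359  7.1259] [-0.2387  0.3701  0.0287] 42.69015848636627
122.96317819476486
```

View pics/w3.png

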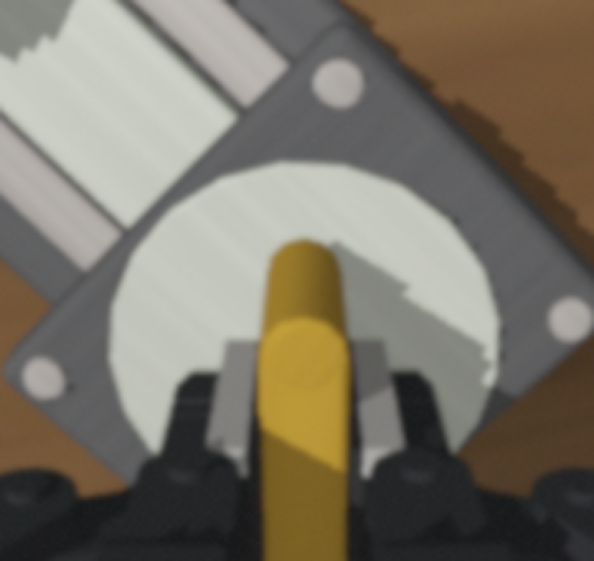

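The paddle sits squarely in the pads, at 45° to the jig. I'll open, rise straight up and check.

```bash
python3 -m crank '[[0,0,0,0,0,0,0.2],[0,0,0,0,0,0,0.5],[0,0,0,0,0,0,0.6],[0,0,0,0,0,0,0.6],[0,0,0,0,0,-0.02,0.6],[0,0,0,0,0,-0.05,0.6],[0,0,0,0,0,-0.09,0.6],[0,0,0,0,0,-0.13,0.6],[0,0,0,0,0,-0.17,0.6],[0,0,0,0,0,-0.18,0.6],[0,0,0,0,0,-0.18,0.6],[0,0,0,0,0,-0.18,0.6]]'
python3 - <<'E'
from h import *
s=monitor.observe();im=optics.snapshot("wrist")[:,:,::-1].copy()
h=cv2.cvtColor(im,cv2.COLOR_BGR2HSV);m=cv2.inRange(h,(15,130,90),(35,255,255))
n,l,st,c=cv2.connectedComponentsWithStats(m)
for i in range(1,n):
    if st[i,4]>80:
        pts=np.argwhere(l==i)[:,::-1];W=np.array([wcast(x,.09,s) for x in pts])[:,:2]
        w,v=np.linalg.eigh(np.cov(W.T));print(st[i],W.mean(0),np.degrees(np.arctan2(v[1,1],v[0,1])),np.sqrt(w*12))
cv2.imwrite("pics/w4.png",cv2.resize(im[60:260,140:380],None,fx=3,fy=3,interpolation=2))
E
```

```text
t: 9.68
tcp_pos: [0.5966, -0.1856, 0.2431]
ee_rot: [0.0, 0.478, 0.879, 0.0]
ft_force: [-0.7, 0.4, 0.2]
finger_gap: 0.0512
grip_force: 0.0
[283   1  25  15 136] [ 0.53682583 -0.01617404] 52.751909580761364 [0.01250446 0.02017447]
[407   0  32  26 351] [0.65113259 0.08444634] 179.76507529473704 [0.02471459 0.03669781]
[262  13  22  15 122] [ 0.52574033 -0.03921065] 59.356990802506495 [0.01022342 0.01924226]
[212  32  75  26 510] [ 0.51917528 -0.07298   ] 48.66143231443906 [0.01283276 0.06681583]
[171  92  28  27 335] [ 0.49931595 -0.15749866] -168.24619340045038 [0.02759435 0.02804061]
[248 154  10  48 433] [ 0.59588503 -0.18426532] 122.83870180564269 [0.00945797 0.04761955]
[272 279  32  23 233] [ 0.70635889 -0.27433347] 58.56798796038482 [0.01687028 0.0360054 ]
[199 293  46  15 198] [ 0.6405139  -0.33432993] -135.96399268926632 [0.01641551 0.05089205]
```

View pics/w4.png

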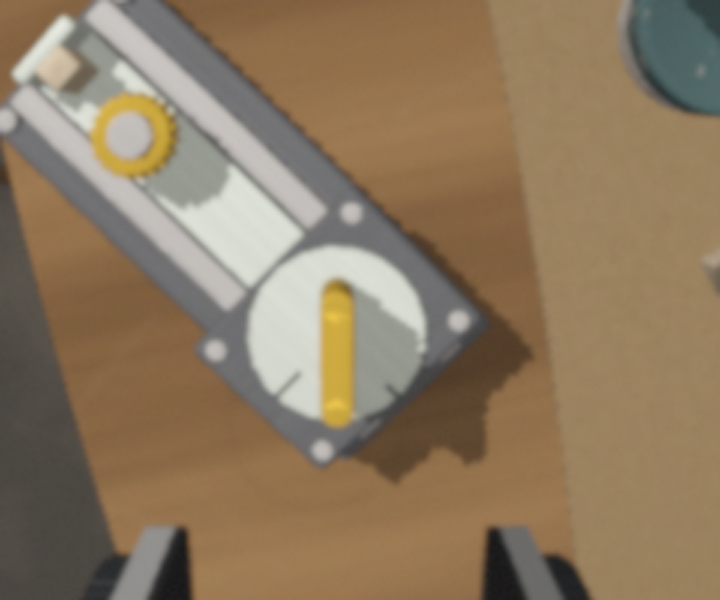

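The paddle at (337,352) lies at 122.8°, and the stop was at about 78°, so it is backed off about 45°. It points midway between the 0 and 90° ticks. The robot is clear and the knob is untouched.

```bash
python3 -c "
from bench import ctrl
print(ctrl.hand_in())"
```

```text
the job is handed in; nothing more can be done
None
```

I turned the adjusting screw clockwise until it bottomed, backed it off about 45° (measured to roughly a degree), and released it; the lock knob was not touched, and the job was handed in at about 10 s.

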